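# Zero the tally counter's thumbwheel

## Task

Zero the tally counter for the next batch of phones: with a fingertip, gently flick the lobes of its thumbwheel anticlockwise (seen from above), click by click, until the lobe with the round stud rests in its click at the fixed pointer. Do not let the wheel run on past the pointer to the next click, do not pinch or force it, and leave the counter and the things around it standing where they are, lifting nothing.

Things in the scene. Friction and masses are not known exactly. Their poses are not given: they have to be found in the camera images.
- counter: The tally counter: a flat grey housing 150 mm (its x, from -70 to +80 mm) by 140 mm (its y, +-70 mm), 22 mm high, standing loose on rubber feet, 0.95 kg. Origin: on the worktop, on the wheel's axis. Its x axis runs level from the axis to the pointer, z is up. A tall desk lamp stands left of the work, about x 0.40, y 0.37.
- axle (a point): A point on the wheel's axis, 26 mm above the worktop, level with the wheel's underside. The wheel lies flat on the housing: a black hub (28 mm radius, top 44 mm above the worktop) with six equal lobes, one every 60 degrees. When the wheel rests in a click, one lobe stands exactly at the pointer's angle; the gaps are centred 30 degrees off.
- pointer (a point): Tip of the fixed steel pointer, a wedge on a post (12 mm wide, 49 mm high) at the edge of the housing on its +x side, just outside the lobes; this tip is 67.5 mm from the axis and 47 mm above the worktop, and points at the axis.
- stud (a point): Centre of the top (47 mm above the worktop) of a round steel stud, 13 mm across, on one of the six lobes, 53 mm from the axis. The other lobes have none. Lobes: 10 mm wide, round ends reaching 63 mm from the axis, from 26 to 40 mm above the worktop; the housing under them is 23.5 mm high; the clear gap between the ends of neighbours is about 48 mm (35 mm at 45 mm from the axis).
- wheel (a joint): Wheel angle (rad), growing anticlockwise seen from above; 0: stud at the pointer. Clicks hold it every 1.047 rad; about 2 N on a lobe end moves it, and past about two thirds (0.7 rad) it snaps to the next click by itself and stays. It starts two to four clicks below 0 and may take 0.5 s to settle. Stops at -4.85 and +1.8: zero is reached anticlockwise only.
- phone_a: Bystander, to be left alone: phone lying flat, 146 x 73 x 9 mm, left of the counter. Origin: centre of its underside.
- cutters: Bystander, to be left alone: side cutters with black handles, 46 x 100 x 11 mm, lying right of the counter. Origin: centre of its underside.
- li_cell: Bystander, to be left alone: flat grey battery cell, 45 x 60 x 9 mm, lying behind the counter on the right. Origin: centre of its underside.
- loupe: Bystander, to be left alone: black loupe, 45 mm across, 28 mm high, standing behind the counter on the left. Origin: centre of its underside.
- red_driver: Bystander, to be left alone: small red screwdriver, 12 x 141 x 11 mm, lying in front of the counter on the right. Origin: centre of its underside.

How it is judged:
By the outcome, as a careful person would: the job done as asked, in the order asked, and still so for the second after the job is handed in, with the robot touching nothing.
It also fails if it takes over 64 s, if anything falls off the work surface, if the arm or the gripper's body presses on something with over 40 N, if the wrist force passes 120 N, or if a joint passes its speed limit or range.

## Robot

A 7-joint arm with a two-finger parallel gripper is mounted at the origin on a cart in front of the work surface, level with it; the furniture and walls round the work are solid. World frame = base frame: x ahead of the robot, y to its left, z up, the work surface at z = 0. Lengths are in m, angles in rad, forces in N, time in s.
With the tool pointing down it reaches from about 0.35 to 0.9 m from the base axis. Payload 7.2 kg.
Tool frame: the origin (TCP) lies between the finger pads; the fingertips stand 17 mm ahead of it and the grasp point (between the pads) lies 2 mm behind it; z points along the fingers, y is the line along which they close (so a half turn about z gives the same grasp; the last joint's range is limited). The gripper opens to 88 mm and grips with 3 to 60 N. Pads are 20 mm wide; open, the fingers measure 115 mm over their backs; the gripper's body (75 mm by 178 mm) begins 61 mm behind the grasp point.
Start: joints at [1.259, 0.411, -0.013, 1.596, 0.006, 1.134, -0.082], TCP at [0.151, -0.607, 0.218] pointing down, gripper open.
Joint ranges: [-2.95, 2.95], [-0.29, 1.99], [-1.47, 1.44], [0.14, 2.54], [-1.03, 4.17], [0.13, 1.85], [-2.86, 2.86]. Speed limits (rad/s): [2.39, 2.39, 3.01, 3.01, 3.14, 3.14, 3.14].

## Interface

Orientations are given as a rotation vector (axis times angle).
In Python, from station import arm gives the robot as it stands. The module is installed in compiled form; this text tells all that it offers.
- The arm moves only by the shell command python3 -m inch 'ROWS' [OPENING] [FORCE]. ROWS is JSON, a list of rows, each a list of 4 numbers: the shift along the tool's x, y, z in mm, then the turn about the tool's z in rad. In form: [[x, y, z, yaw], ...]. A call has 1 to 12 rows; each row is the pose to reach, as a shift and turn from the pose commanded when the call began, along the tool's axes at that moment; what a row does not reach only later rows make up. A row lasts 1/8 s, in which the tool goes at most 62.5 mm and 10.7 degrees, less where a joint would pass 70% of its speed; a pose out of reach is approached as far as the arm can. A call with a gripper value outside its range is refused whole. OPENING is the gripper command: -1 is fully open, 1 is shut, values between are in proportion, set as the call begins (- or left out, the last holds). The fingers move at their own pace and stop on an object; FORCE is the grip in N (left out, the last holds). Time passes only in rows, so rows that repeat a pose let the fingers close. It gives the time, the measured TCP pose, the force, the opening and the grip force at its end, in the units of the state.
- arm.get_state(): the state, without advancing time (a new reading comes with each control period).
- arm.camera(name): name is "side" or "top" or "wrist"; returns the picture (384x512x3 uint8, red, green, blue); there is no depth.
- arm.camera_params(name): a dict with "camera_matrix" (3x3 intrinsics, pixels), "rvec" (rotation vector, rad) and "tvec" (3), from world to camera coordinates, as OpenCV has them. Camera axes: x right, y down, z forward; pixel columns grow to the right and rows downward; lengths in m; the calibration is good to about 2 mm. The wrist camera is an equidistant fisheye: a pixel r from the principal point sees the ray r / f radians off the axis. A picture is of the moment at which its call begins: read the wrist's pose just before it. camera_params takes no time and is no camera call; for the wrist camera it gives the pose at the moment of the call.
- arm.finish_job(): hands the job in; it is judged then, once.
The state is a dict: "time": time; "joint_pos": joint angles; "qd": joint speeds; "tau": joint torques, N m; "tool_pos": TCP position; "tool_rot": TCP orientation; "force": force on the tool from outside, world axes, zero at the start; "torque": the same for the moment, N m; "finger_gap": finger opening in m; "finger_force": force on a finger pad.
Only numpy, scipy, OpenCV 4.12 (cv2) and the standard library are available. Lean on these libraries where they do the work, as an engineer would, in place of code of your own. Each camera call takes 0.05 s, during which the arm holds its last target. There are 200 camera calls.

## Working session

There is one attempt and no reset: what is moved stays moved. The work goes in short steps, Python scripts to look and compute and a shell command to move; the robot and the scene stay as the last step left them, time stands still between calls to the robot, and variables do not carry over. Pictures are saved under pics/ and viewed, at most 10 in all, crops included, and the job is handed in when it is done.

```bash
mkdir -p pics
cat > h.py <<'E'
from station import arm
import numpy as np, cv2
def ray(name,u,v,z,P=None):
    P=P or arm.camera_params(name); K=np.array(P["camera_matrix"]);R=cv2.Rodrigues(np.array(P["rvec"],float))[0];t=np.array(P["tvec"],float).ravel()
    x=(u-K[0,2])/K[0,0];y=(v-K[1,2])/K[1,1]
    if name=="wrist":
        r=np.hypot(x,y); d=np.array([np.sin(r)*x/max(r,1e-9),np.sin(r)*y/max(r,1e-9),np.cos(r)])
    else: d=np.array([x,y,1.])
    c=-R.T@t; w=R.T@d
    return c+w*(z-c[2])/w[2]
E
python3 - <<'E'
from h import *
for n in("top","side"):
    cv2.imwrite(f"pics/{n}0.png",cv2.resize(arm.camera(n)[:,:,::-1],None,fx=1.5,fy=1.5,interpolation=cv2.INTER_CUBIC))
s=arm.get_state();print(s);print(-cv2.Rodrigues(np.array(arm.camera_params("top")["rvec"],float))[0].T@np.array(arm.camera_params("top")["tvec"]).ravel())
print(cv2.Rodrigues(np.array(s["tool_rot"]))[0].round(3))
E
```

```text
{'time': 0.1, 'joint_pos': array([ 1.25879302,  0.41177482, -0.01272582,  1.59694939,  0.00562487,
        1.13428009, -0.08218682]), 'qd': array([ 0.0008832 , -0.00084698, -0.00120156, -0.00250576,  0.00038892,
        0.00166777,  0.00092016]), 'tau': array([ 2.83677698e-03, -5.89095390e+01,  6.43966421e-01, -2.91709650e+01,
       -5.36818919e-02,  1.45077778e-02,  7.86150213e-05]), 'tool_pos': array([ 0.15072653, -0.60608964,  0.21692568]), 'tool_rot': array([-3.11693077e+00, -3.81948060e-01,  4.39316754e-04]), 'force': array([ 0.66263833,  0.34243066, -0.1705393 ]), 'torque': array([0.00332111, 0.03712959, 0.00475186]), 'finger_force': 0.0, 'finger_gap': 0.08770500207310515}
[ 0.43103775 -0.23592698  0.90621776]
[[ 0.97   0.241 -0.   ]
 [ 0.241 -0.97   0.001]
 [-0.    -0.001 -1.   ]]
```

View pics/top0.png

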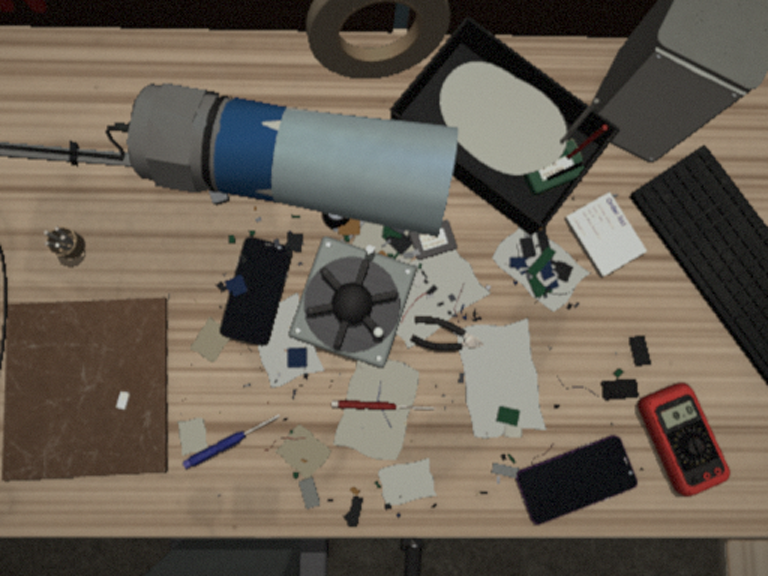

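View pics/side0.png

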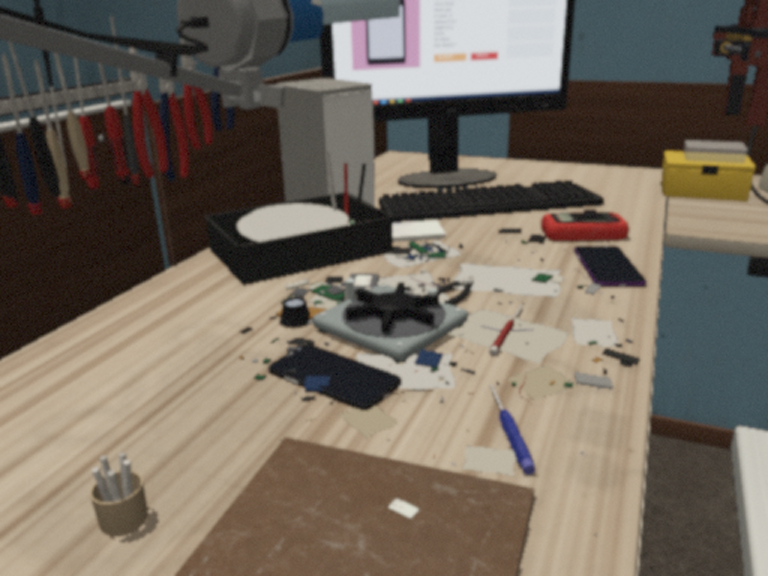

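The top view shows the counter with its hub at about (352,303) in the 1.5x picture. There are light spots near (370,250) and (378,332), one the pointer and the other the stud. I'll zoom in and rectify.

Run:
```python
from h import *
im=arm.camera("top")[:,:,::-1]
cv2.imwrite("pics/top1.png",cv2.resize(im[145:255,150:330],None,fx=4.4,fy=4.4,interpolation=cv2.INTER_CUBIC))
for u,v in((352,303),(370,250),(378,332)): print(ray("top",u/1.5,v/1.5,.047).round(4))
```

```text
[ 0.536  -0.2326  0.047 ]
[ 0.608  -0.2561  0.047 ]
[ 0.4977 -0.2673  0.047 ]
```

View pics/top1.png

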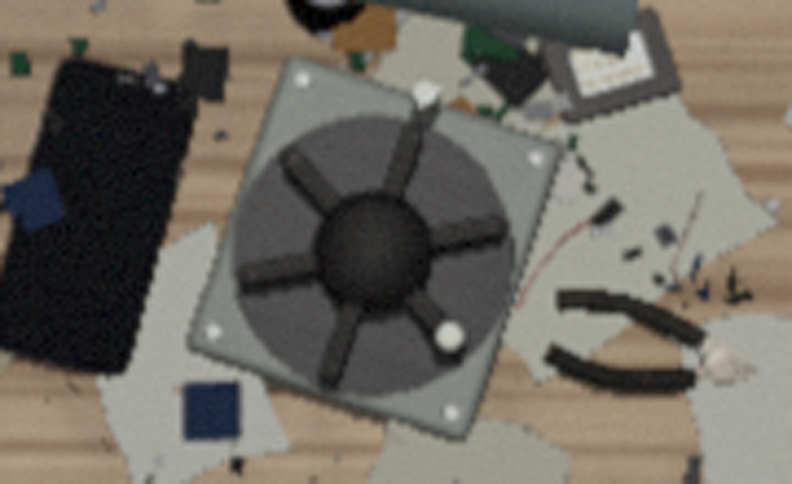

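Crop scale is 4.4. The hub is at (374,252), the pointer at (428,95) and the stud at (449,335). That puts the stud two clicks (120°) clockwise of the pointer. Next I'll check the lamp head's position and the counter's geometry.

Run:
```python
from h import *
f=lambda c:(150+c[0]/4.4,145+c[1]/4.4)
sc=[ray("top",*f(c),.0225)[:2] for c in((303,79),(536,157),(451,412),(213,331))]
print("screws",np.round(sc,4),"mean(offset +5mm x?)",np.mean(sc,0))
d=sc[0]-sc[3]+sc[1]-sc[2]; print("ptr ang",np.degrees(np.arctan2(d[1],d[0])))
a=ray("top",*f((374,252)),.044)[:2];s=ray("top",*f((449,335)),.047)[:2]
print("axle",a,"stud",s,np.linalg.norm(s-a),np.degrees(np.arctan2(*(s-a)[::-1])))
d/=np.linalg.norm(d); print("axle from screws",np.mean(sc,0)-.005*d)
# lamp: triangulate near end corner
def seg(n,u,v): return ray(n,u,v,.9 if n!="top" else .8),ray(n,u,v,0)
for pt,ps in(((440,230),(400,18)),((457,128),(400,0))):
    p0,p1=seg("top",pt[0]/1.5,pt[1]/1.5);P=arm.camera_params("side");R=cv2.Rodrigues(np.array(P["rvec"],float))[0];c=-R.T@np.array(P["tvec"]).ravel()
    q=ray("side",ps[0]/1.5,ps[1]/1.5,c[2]+.05);d1=p1-p0;d2=q-c
    m=np.linalg.lstsq(np.c_[d1,-d2],c-p0,rcond=None)[0];print("lamp",p0+m[0]*d1,c+m[1]*d2,"sidecam",c)
for z in(.3,.4,.5):print(z,[ray("top",u/1.5,v/1.5,z).round(2)[:2] for u,v in((440,232),(457,128),(140,180),(160,85))])
```

```text
screws [[ 0.6202 -0.1989]
 [ 0.5841 -0.3089]
 [ 0.4645 -0.2694]
 [ 0.501  -0.1592]] mean(offset +5mm x?) [ 0.54245593 -0.23408071]
ptr ang -18.35258268606753
axle [ 0.53579773 -0.23323617] stud [ 0.49808019 -0.26738573] 0.05088030472939069 -137.84223370144977
axle from screws [ 0.53771025 -0.23250639]
lamp [ 0.55982202 -0.30786915  0.36815387] [ 0.55384708 -0.31016388  0.36703061] sidecam [0.25279689 0.46371229 0.38742999]
lamp [ 0.63386872 -0.3168079   0.40967571] [ 0.56633991 -0.34302255  0.38636113] sidecam [0.25279689 0.46371229 0.38742999]
0.3 [array([ 0.57, -0.32]), array([ 0.68, -0.33]), array([ 0.62, -0.03]), array([ 0.72, -0.04])]
0.4 [array([ 0.55, -0.3 ]), array([ 0.64, -0.32]), array([ 0.59, -0.06]), array([ 0.67, -0.08])]
0.5 [array([ 0.53, -0.29]), array([ 0.6, -0.3]), array([ 0.56, -0.1 ]), array([ 0.62, -0.11])]
```

Lamp head: near end at about (0.56,-0.31), z 0.37. I'll work on the near side of the wheel, pushing the lobe at 161.5° one click at a time. First a waypoint short of the counter with the gripper shut.

```bash
python3 -m inch '[[34,-29,8,-0.04],[69,-58,15,-0.09],[103,-87,23,-0.13],[137,-116,31,-0.17],[172,-145,39,-0.22],[206,-173,46,-0.26],[241,-202,54,-0.31],[275,-231,62,-0.35],[309,-260,70,-0.39],[344,-289,77,-0.44],[378,-318,85,-0.48],[378,-318,85,-0.48]]' 1 10
python3 - <<'E'
from h import *
s=arm.get_state();print(s["tool_pos"],s["tool_rot"],s["joint_pos"].round(2))
a=cv2.resize(arm.camera("side")[:,:,::-1],(400,300));P=arm.camera_params("wrist");w=arm.camera("wrist")[:,:,::-1]
cv2.imwrite("pics/w_raw.png",w);import pickle;pickle.dump(P,open("P.pkl","wb"))
cv2.imwrite("pics/sw.png",np.hstack([a,cv2.resize(w,(400,300))]))
E
```

```text
time: 1.65
tool_pos: [0.4424, -0.2032, 0.1321]
tool_rot: [-2.933, -1.121, -0.001]
force: [-0.1, -0.5, -0.3]
finger_gap: 0.0007
finger_force: 0.0
[ 0.44241866 -0.20324482  0.1321125 ] [-2.93314917e+00 -1.12077123e+00 -9.00163566e-04] [ 0.62  0.3  -0.34  2.    0.13  0.86 -0.64]
```

View pics/sw.png

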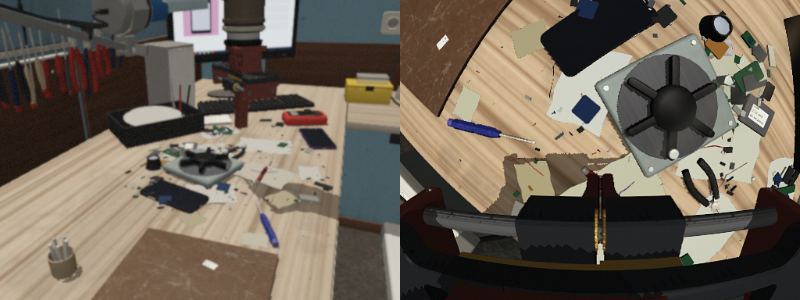

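Side view: the gripper is clear of the lamp. Wrist view (half scale): hub at about (274,105), stud at (273,154), pointer at about (330,75). Now a closer measurement.

Run:
```python
from h import *
import pickle;P=pickle.load(open("P.pkl","rb"));w=cv2.imread("pics/w_raw.png");print(P["camera_matrix"])
x0,y0=260,40;c=w[y0:y0+200,x0:x0+200];cv2.imwrite("pics/w2.png",cv2.resize(c,(600,600),interpolation=cv2.INTER_CUBIC))
for n,u,v,z in(("hub",350.7,134.4,.044),("stud",349.4,197.1,.047)):print(n,ray("wrist",u,v,z,P).round(4))
```

```text
[[297.31863964   0.         256.00865906]
 [  0.         297.31863964 195.65338775]
 [  0.           0.           1.        ]]
hub [ 0.5388 -0.2289  0.044 ]
stud [ 0.4976 -0.2674  0.047 ]
```

View pics/w2.png

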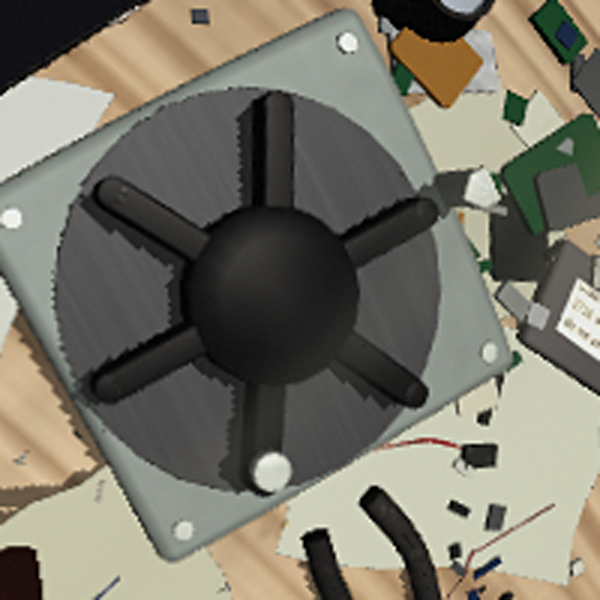

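```bash
cat >> h.py <<'E'
AX=np.array([.537,-.2325])
def rel(x,y,z,yang):
    "shift in tool mm and yaw to reach TCP x,y,z with tool y at world angle yang(deg)"
    s=arm.get_state();R=cv2.Rodrigues(np.array(s["tool_rot"]))[0]
    d=R.T@(np.array([x,y,z])-s["tool_pos"])*1000
    cur=np.degrees(np.arctan2(R[1,1],R[0,1]));dy=(yang-cur+180)%360-180
    return [*d.round(1),round(-np.radians(dy),3)]
def pol(r,ang): return AX+r*np.array([np.cos(np.radians(ang)),np.sin(np.radians(ang))])
E
python3 -c "
from h import *
p=pol(.055,131.6);print(rel(*p,.09,-48.4))"
```

```text
[np.float64(55.0), np.float64(28.2), np.float64(42.4), np.float64(-0.002)]
```

```bash
python3 -m inch '[[14,7,11,0],[28,14,21,0],[42,21,32,0],[55,28,42,0],[55,28,42,0],[55,28,42,0]]'
python3 - <<'E'
from h import *
p=pol(.055,131.6);print(rel(*p,.048,-48.4))
a=arm.camera("side")[:,:,::-1];w=arm.camera("wrist")[:,:,::-1]
cv2.imwrite("pics/sw2.png",np.hstack([cv2.resize(a,(400,300)),cv2.resize(w[0:260,140:487],(400,300))]))
E
```

```text
time: 2.5
tool_pos: [0.5004, -0.1913, 0.0905]
tool_rot: [-2.938, -1.112, 0.001]
force: [-0.0, -0.4, 0.1]
finger_gap: 0.0003
finger_force: 0.0
[np.float64(0.0), np.float64(0.2), np.float64(42.5), np.float64(-0.002)]
```

View pics/sw2.png

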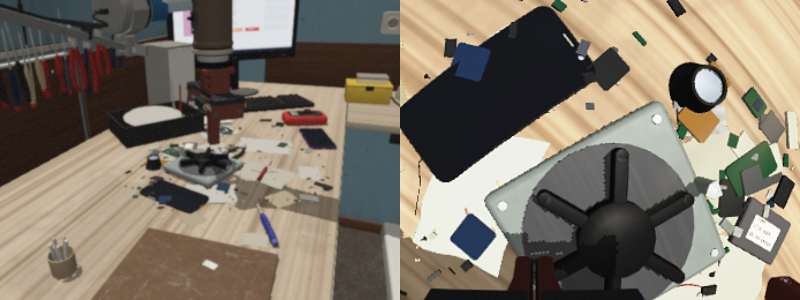

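Both fingers are above the gap and everything is clear. Descending next.

```bash
python3 -m inch '[[0,0,10,0],[0,0,20,0],[0,0,30,0],[0,0,38,0],[0,0,42,0],[0,0,42,0]]'
cat > plan.py <<'E'
from h import *
import sys
# finger flush behind lobe at angle a: centre r=53 mm along lobe, 15 mm clockwise of it
for a in eval(sys.argv[1]):
    u=np.radians(a);p=AX+.053*np.array([np.cos(u),np.sin(u)])-.015*np.array([-np.sin(u),np.cos(u)])
    print(a,[float(v) for v in rel(*p,.048,a-180)])
E
python3 plan.py '[150,158,162,166,171,176,181,186,191,196,201,206,210,213]'
```

```text
time: 3.35
tool_pos: [0.5005, -0.1911, 0.0483]
tool_rot: [-2.938, -1.112, 0.001]
force: [-0.2, -0.7, 0.6]
finger_gap: 0.0009
finger_force: 0.0
150 [-2.7, 0.1, 0.3, -0.323]
158 [-10.3, 1.0, 0.3, -0.463]
162 [-14.0, 1.9, 0.3, -0.533]
166 [-17.7, 3.0, 0.3, -0.603]
171 [-22.2, 4.7, 0.3, -0.69]
176 [-26.5, 6.8, 0.3, -0.777]
181 [-30.6, 9.3, 0.3, -0.864]
186 [-34.5, 12.2, 0.3, -0.952]
191 [-38.1, 15.3, 0.3, -1.039]
196 [-41.4, 18.8, 0.3, -1.126]
201 [-44.5, 22.6, 0.3, -1.213]
206 [-47.1, 26.5, 0.3, -1.301]
210 [-49.0, 29.9, 0.3, -1.371]
213 [-50.3, 32.5, 0.3, -1.423]
```

```bash
python3 -m inch '[[-1,0,0,-0.16],[-3,0,0,-0.32],[-10,1,0,-0.46],[-14,2,0,-0.53],[-18,3,0,-0.6],[-22,5,0,-0.69],[-26,7,0,-0.78],[-31,9,0,-0.86],[-34,12,0,-0.95]]'; python3 plan.py '[186,191,196,201,206,210,213]'
```

```text
time: 4.47
tool_pos: [0.4832, -0.2231, 0.049]
tool_rot: [2.101, 2.335, -0.0]
force: [0.2, 0.3, 0.2]
finger_gap: 0.0007
finger_force: 0.0
186 [0.1, -0.5, 1.0, 0.001]
191 [-4.6, -1.6, 1.0, -0.086]
196 [-9.4, -2.3, 1.0, -0.174]
201 [-14.1, -2.6, 1.0, -0.261]
206 [-19.0, -2.4, 1.0, -0.348]
210 [-22.8, -2.0, 1.0, -0.418]
213 [-25.6, -1.5, 1.0, -0.47]
```

```bash
python3 -m inch '[[-2,-1,1,-0.04],[-5,-2,1,-0.09],[-5,-2,1,-0.09]]'
python3 - <<'E'
from h import *
t=arm.camera("top")[:,:,::-1];w=arm.camera("wrist")[:,:,::-1]
cv2.imwrite("pics/tw3.png",np.hstack([cv2.resize(t[145:280,150:330],(400,300)),cv2.resize(w[0:300,60:460],(400,300))]))
E
python3 plan.py '[191,196,201,206,210,213]'
```

```text
time: 4.85
tool_pos: [0.4817, -0.2281, 0.0477]
tool_rot: [1.998, 2.424, 0.0]
force: [0.4, 0.0, 0.3]
finger_gap: 0.0007
finger_force: 0.0
191 [-0.1, 0.3, -0.3, -0.0]
196 [-4.8, -0.8, -0.3, -0.088]
201 [-9.6, -1.5, -0.3, -0.175]
206 [-14.4, -1.7, -0.3, -0.262]
210 [-18.2, -1.7, -0.3, -0.332]
213 [-21.1, -1.4, -0.3, -0.384]
```

View pics/tw3.png

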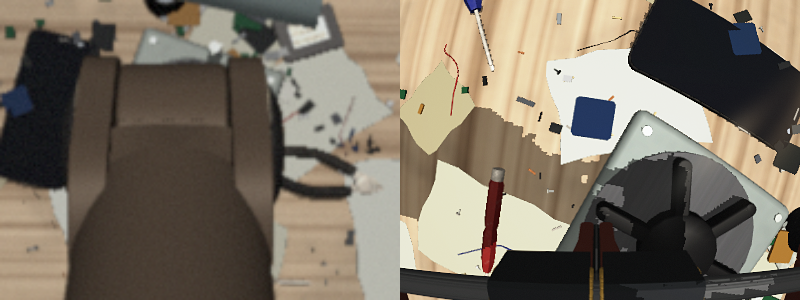

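Wrist view: lobe ends at roughly (605,210), (680,163) and (748,207), with the finger at about (595,235). I'll convert these to wheel angles.

Run:
```python
from h import *
for u,v in((263,209),(340,161),(410,206)):
    p=ray("wrist",u,v,.04)[:2]-AX;print(np.linalg.norm(p),np.degrees(np.arctan2(p[1],p[0])))
```

```text
0.058831006613175876 159.69458800261145
0.06094849273538497 104.41585002724432
0.05870632994943832 43.93148479500017
```

The lobes are back in a click pattern (about 161/104/44°) with the finger between lobes and no force on it. So the wheel has probably snapped one click already. Lift out and check where the stud is.

```bash
python3 -m inch '[[-2,0,0,0],[-2,0,12,0],[-2,0,-15,0],[-2,0,-35,0],[-2,0,-60,0],[40,30,-75,0.1],[80,60,-80,0.25],[80,60,-80,0.25]]' ; echo
```

```text
time: 5.95
tool_pos: [0.5271, -0.133, 0.1278]
tool_rot: [2.278, 2.163, 0.004]
force: [0.1, -0.4, -0.2]
finger_gap: 0.0007
finger_force: 0.0
```

I made a typing slip there: the second row went 12 mm down instead of up, so the fingertip may have touched the housing for a moment. I'll check that the counter hasn't moved as well as where the wheel is.

Run:
```python
from h import *
import pickle
t=arm.camera("top")[:,:,::-1];P=arm.camera_params("wrist");w=arm.camera("wrist")[:,:,::-1];pickle.dump(P,open("P.pkl","wb"));cv2.imwrite("pics/w4_raw.png",w)
cv2.imwrite("pics/tw4.png",np.hstack([cv2.resize(t[145:280,150:330],(320,240)),cv2.resize(w[:,:256+130],(480,480))[:240]]) if 0 else np.hstack([cv2.resize(t[145:280,150:330],(288,216)),cv2.resize(w,(512,384))[0:216]]))
```

```text
(no output)
```

View pics/tw4.png

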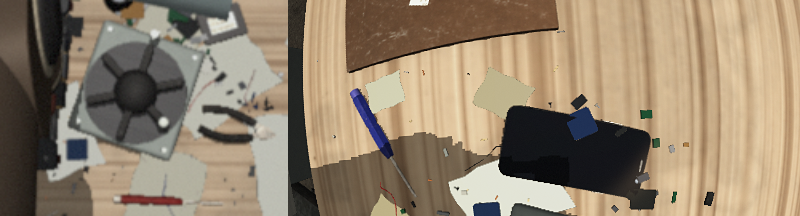

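Top view: the stud is still at its first place (about (162,123) in the left half), so the net wheel motion is zero. I'll write a numeric check for the stud, the screws and the lobe phase, to save views.

```bash
cat >> h.py <<'E'
def proj(name,X,P=None):
    P=P or arm.camera_params(name);K=np.array(P["camera_matrix"]);R=cv2.Rodrigues(np.array(P["rvec"],float))[0]
    c=np.atleast_2d(X)@R.T+np.array(P["tvec"],float).ravel()
    if name=="wrist":
        h=np.hypot(c[:,0],c[:,1]);k=np.arctan2(h,c[:,2])/h;q=c[:,:2]*k[:,None]
    else: q=c[:,:2]/c[:,2:]
    return q*[K[0,0],K[1,1]]+K[:2,2]
def ring(name,z,r,angs,im=None):
    "grey level seen at each angle (deg) on a circle about the axle"
    P=arm.camera_params(name);im=arm.camera(name) if im is None else im
    X=np.array([[*pol(r,a),z] for a in angs]);q=proj(name,X,P).astype(np.float32)
    return cv2.remap(cv2.GaussianBlur(cv2.cvtColor(im,cv2.COLOR_RGB2GRAY),(3,3),0),q[:,:1],q[:,1:],cv2.INTER_LINEAR).ravel()
def blobs():
    "bright white blobs of the top picture near the counter"
    g=cv2.cvtColor(arm.camera("top"),cv2.COLOR_RGB2GRAY);n,l,s,c=cv2.connectedComponentsWithStats((g>185).astype(np.uint8))
    return [(ray("top",*c[i],.0225)[:2].round(4),int(s[i,4])) for i in range(1,n) if s[i,4]<40 and np.hypot(*(ray("top",*c[i],.0225)[:2]-AX))<.12]
E
python3 - <<'E'
from h import *
for b in blobs():print(*b)
print([(int(a),int(g)) for a,g in zip(range(-18,342,60),ring("top",.047,.053,[-18.4+60*k for k in range(6)]))])
p=pol(.055,131.6);print(rel(*p,.09,-48.4))
s=arm.get_state();print(s["finger_gap"],proj("side",[s["tool_pos"]-[0,0,.017],s["tool_pos"]+[0,0,.03]]))
im=arm.camera("side");u,v=proj("side",s["tool_pos"]-[0,0,.017])[0]
print(im[int(v)-12:int(v)+8,int(round(u))].tolist())
E
```

```text
[ 0.6212 -0.1975] 10
[ 0.6161 -0.2561] 27
[ 0.5972 -0.3193] 6
[ 0.5847 -0.3076] 5
[ 0.5369 -0.1541] 35
[ 0.5006 -0.2679] 19
[ 0.4655 -0.1426] 10
[ 0.4652 -0.2683] 7
[(-18, 62), (42, 63), (102, 58), (162, 59), (222, 216), (282, 62)]
[np.float64(-53.5), np.float64(-20.8), np.float64(36.9), np.float64(0.787)]
0.00026274695003803084 [[247.64755488 184.87698365]
 [246.74908851 157.62783364]]
[[68, 38, 32], [69, 39, 32], [90, 65, 54], [132, 111, 94], [170, 150, 127], [189, 170, 145], [194, 174, 149], [194, 176, 151], [191, 173, 148], [179, 163, 140], [153, 141, 126], [136, 131, 124], [142, 137, 131], [136, 133, 128], [129, 125, 121], [121, 118, 115], [121, 117, 114], [119, 115, 114], [119, 116, 113], [134, 134, 130]]
```

Run:
```python
from h import *
s=arm.get_state();im=arm.camera("side")[:,:,::-1].copy();q=proj("side",[s["tool_pos"]-[0,0,.017],s["tool_pos"]])
c=cv2.resize(im[130:210,200:300],None,fx=6,fy=6,interpolation=cv2.INTER_CUBIC)
for u,v in q: cv2.drawMarker(c,(int((u-200)*6)+30,int((v-130)*6)),(0,255,0),0,12)
cv2.imwrite("pics/tip.png",c)
```

```text
(no output)
```

View pics/tip.png

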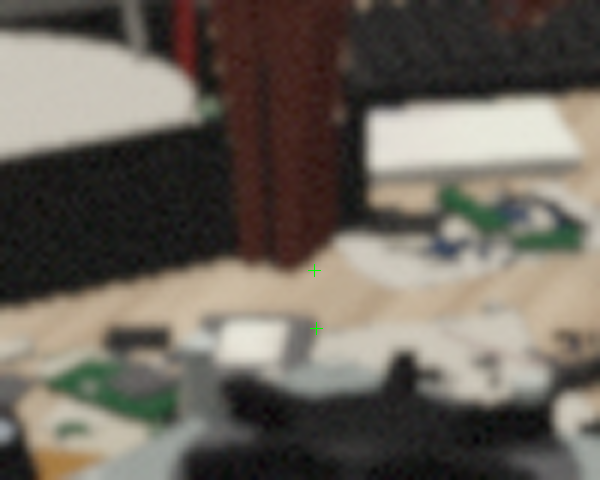

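The picture shows the shut fingertips ending at TCP level (row 266 against the TCP marker at 270), not 17 mm ahead of it. So the first pass went over the lobes and touched nothing, and the dip never reached the housing. Repeat it 17 mm lower.

```bash
sed -i 's/\.048,a-180/.031,a-180/' plan.py; python3 -m inch '[[-10,-4,5,0.15],[-20,-8,10,0.3],[-30,-12,18,0.45],[-42,-16,26,0.6],[-53,-21,35,0.75],[-53,-21,37,0.79],[-53,-21,37,0.79]]'; python3 -c "
from h import *
p=pol(.055,131.6);print(rel(*p,.031,-48.4))"
```

```text
time: 7.12
tool_pos: [0.5013, -0.1896, 0.0907]
tool_rot: [-2.937, -1.115, -0.0]
force: [0.1, 0.4, 0.6]
finger_gap: 0.0004
finger_force: 0.0
[np.float64(-1.8), np.float64(0.8), np.float64(59.7), np.float64(-0.0)]
```

```bash
python3 -m inch '[[-1,1,15,0],[-2,1,30,0],[-2,1,43,0],[-2,1,50,0],[-2,1,55,0],[-2,1,60,0],[-2,1,60,0]]'; python3 plan.py '[150,158,162,166,170,175,180,185,190,195,200,205,210,213]'
```

```text
time: 8.0
tool_pos: [0.5003, -0.1917, 0.0305]
tool_rot: [-2.938, -1.112, 0.0]
force: [-0.0, -0.5, -0.1]
finger_gap: 0.0004
finger_force: 0.0
150 [-2.2, -0.1, -0.5, -0.323]
158 [-9.8, 0.8, -0.5, -0.463]
162 [-13.6, 1.6, -0.5, -0.533]
166 [-17.3, 2.7, -0.5, -0.603]
170 [-20.9, 4.1, -0.5, -0.672]
175 [-25.2, 6.1, -0.5, -0.76]
180 [-29.4, 8.5, -0.5, -0.847]
185 [-33.3, 11.3, -0.5, -0.934]
190 [-36.9, 14.4, -0.5, -1.021]
195 [-40.3, 17.8, -0.5, -1.109]
200 [-43.4, 21.5, -0.5, -1.196]
205 [-46.1, 25.5, -0.5, -1.283]
210 [-48.5, 29.6, -0.5, -1.37]
213 [-49.8, 32.2, -0.5, -1.423]
```

```bash
python3 -m inch '[[-1,0,0,-0.16],[-2,0,0,-0.32],[-6,0,0,-0.39],[-10,1,0,-0.46],[-12,1,0,-0.5],[-14,2,0,-0.53],[-16,2,0,-0.57],[-17,3,0,-0.6],[-19,3,0,-0.64],[-21,4,0,-0.67]]'; python3 plan.py '[170,175,180,185,190,195,200,205,210,213]'
python3 - <<'E'
from h import *
a=np.arange(0,150,5);print([int(x) for x in ring("wrist",.04,.055,a)])
E
```

```text
time: 9.25
tool_pos: [0.4875, -0.2087, 0.0307]
tool_rot: [2.407, 2.019, 0.0]
force: [1.2, 1.8, 0.4]
finger_gap: 0.0005
finger_force: 0.7
170 [0.2, -0.1, -0.3, -0.0]
175 [-4.5, -1.2, -0.3, -0.087]
180 [-9.2, -1.9, -0.3, -0.175]
185 [-14.0, -2.2, -0.3, -0.262]
190 [-18.8, -2.0, -0.3, -0.349]
195 [-23.6, -1.4, -0.3, -0.437]
200 [-28.3, -0.5, -0.3, -0.524]
205 [-32.9, 0.9, -0.3, -0.611]
210 [-37.4, 2.7, -0.3, -0.698]
213 [-40.0, 3.9, -0.3, -0.751]
[72, 99, 97, 96, 98, 101, 99, 99, 100, 92, 43, 27, 11, 51, 114, 116, 119, 118, 117, 115, 110, 97, 58, 27, 50, 48, 48, 100, 53, 28]
```

Contact is at 2 N and the wheel is turning. Continue.

```bash
python3 -m inch '[[-2,-1,0,-0.04],[-4,-1,0,-0.09],[-7,-2,0,-0.13],[-9,-2,0,-0.17],[-12,-2,0,-0.22],[-14,-2,0,-0.26],[-16,-2,0,-0.3],[-19,-2,0,-0.35]]'; python3 plan.py '[190,195,200,205,210,213]'
python3 - <<'E'
from h import *
a=np.arange(0,180,5);print([int(x) for x in ring("wrist",.04,.055,a)])
E
```

```text
time: 10.3
tool_pos: [0.4818, -0.2271, 0.0306]
tool_rot: [-2.018, -2.408, 0.0]
force: [-0.8, 0.2, -0.4]
finger_gap: 0.0005
finger_force: 0.2
190 [0.1, 0.4, -0.4, 0.001]
195 [-4.6, -0.7, -0.4, -0.086]
200 [-9.3, -1.4, -0.4, -0.173]
205 [-14.1, -1.7, -0.4, -0.261]
210 [-18.9, -1.6, -0.4, -0.348]
213 [-21.8, -1.3, -0.4, -0.4]
[70, 98, 45, 14, 143, 115, 96, 95, 95, 99, 98, 100, 103, 64, 52, 16, 10, 50, 117, 118, 118, 67, 60, 54, 49, 33, 15, 22, 77, 103, 100, 98, 31, 27, 27, 16]
```

```bash
python3 -m inch '[[-2,0,0,-0.04],[-5,-1,0,-0.09],[-7,-1,0,-0.13],[-9,-1,0,-0.17],[-9,-1,0,-0.17],[-9,-1,0,-0.17]]'
python3 - <<'E'
from h import *
a=np.arange(0,180,5);print([int(x) for x in ring("wrist",.04,.055,a)])
E
python3 plan.py '[190,195,200,205,210,213]'
```

```text
time: 11.1
tool_pos: [0.4826, -0.236, 0.0306]
tool_rot: [1.81, 2.568, 0.0]
force: [-0.5, 0.7, -0.1]
finger_gap: 0.0005
finger_force: 0.0
[85, 60, 86, 182, 179, 167, 134, 60, 49, 12, 20, 98, 100, 100, 102, 103, 104, 106, 109, 73, 83, 48, 64, 63, 55, 51, 47, 47, 47, 69, 106, 14, 64, 47, 27, 27]
190 [8.6, 2.7, -0.3, 0.168]
195 [4.1, 0.8, -0.3, 0.081]
200 [-0.4, -0.7, -0.3, -0.006]
205 [-5.1, -1.8, -0.3, -0.094]
210 [-9.9, -2.4, -0.3, -0.181]
213 [-12.7, -2.6, -0.3, -0.233]
```

The wheel snapped: lobes are at about 45° and 105° again, one click on. Lift out.

```bash
python3 -m inch '[[0,0,-10,0],[0,0,-25,0],[0,0,-42,0],[0,0,-60,0],[0,0,-60,0]]'
python3 - <<'E'
from h import *
a=[-18.4+60*k for k in range(6)];print([int(x) for x in ring("wrist",.047,.053,a)],[int(x) for x in ring("top",.047,.053,a)])
p=pol(.055,131.6);print(rel(*p,.09,-48.4))
E
```

```text
time: 11.78
tool_pos: [0.4836, -0.2365, 0.0926]
tool_rot: [1.808, 2.565, 0.0]
force: [-0.2, -0.3, -1.3]
finger_gap: 0.0006
finger_force: 0.0
[40, 52, 69, 45, 23, 36] [71, 75, 72, 68, 66, 82]
[np.float64(36.2), np.float64(32.1), np.float64(0.8), np.float64(1.187)]
```

```bash
python3 -m inch '[[5,4,0,0.17],[10,9,0,0.34],[15,13,0,0.51],[20,18,0,0.68],[26,23,0,0.85],[31,28,0,1.02],[36,32,0,1.19],[36,32,0,1.19]]'
python3 - <<'E'
from h import *
a=[-18.4+60*k for k in range(6)];im=arm.camera("wrist");print([int(x) for x in ring("wrist",.047,.053,a,im)])
b=np.arange(0,130,5);print([int(x) for x in ring("wrist",.04,.055,b,im)])
p=pol(.055,131.6);print(rel(*p,.031,-48.4))
E
```

```text
time: 12.88
tool_pos: [0.5003, -0.1906, 0.0901]
tool_rot: [-2.936, -1.116, 0.001]
force: [-0.4, -0.9, -0.1]
finger_gap: 0.0006
finger_force: 0.0
[33, 54, 40, 25, 18, 233]
[108, 111, 110, 107, 104, 104, 104, 94, 69, 32, 48, 111, 108, 109, 105, 107, 106, 103, 102, 37, 55, 31, 98, 99, 95, 97]
[np.float64(0.0), np.float64(0.4), np.float64(59.1), np.float64(0.002)]
```

The stud is now at -78°, one click done. Repeat the same push for the second.

```bash
python3 -m inch '[[0,0,15,0],[0,0,30,0],[0,0,42,0],[0,0,49,0],[0,0,54,0],[0,0,59,0],[0,0,59,0]]' && python3 -m inch '[[-1,0,0,-0.16],[-2,0,0,-0.32],[-6,0,0,-0.39],[-10,1,0,-0.46],[-12,1,0,-0.5],[-14,2,0,-0.53],[-16,2,0,-0.57],[-17,3,0,-0.6],[-19,3,0,-0.64],[-21,4,0,-0.67]]' && python3 -m inch '[[-2,-1,0,-0.04],[-4,-1,0,-0.09],[-7,-2,0,-0.13],[-9,-2,0,-0.17],[-12,-2,0,-0.22],[-14,-2,0,-0.26],[-16,-2,0,-0.3],[-19,-2,0,-0.35]]' && python3 -m inch '[[-2,0,0,-0.04],[-5,-1,0,-0.09],[-7,-1,0,-0.13],[-9,-1,0,-0.17],[-9,-1,0,-0.17],[-9,-1,0,-0.17]]'
python3 - <<'E'
from h import *
a=np.arange(0,180,5);print([int(x) for x in ring("wrist",.04,.055,a)])
E
```

```text
time: 13.8
tool_pos: [0.5005, -0.1913, 0.0315]
tool_rot: [-2.938, -1.112, 0.0]
force: [0.3, 0.5, 0.6]
finger_gap: 0.0004
finger_force: 0.0
time: 15.05
tool_pos: [0.4876, -0.2083, 0.0317]
tool_rot: [2.407, 2.019, 0.0]
force: [1.5, 1.9, 1.0]
finger_gap: 0.0006
finger_force: 0.7
time: 16.05
tool_pos: [0.482, -0.2267, 0.0316]
tool_rot: [-2.018, -2.408, 0.0]
force: [0.4, 0.7, -0.2]
finger_gap: 0.0004
finger_force: 0.2
time: 16.8
tool_pos: [0.4828, -0.2355, 0.0317]
tool_rot: [1.81, 2.568, 0.0]
force: [0.5, -0.3, 0.5]
finger_gap: 0.0004
finger_force: 0.0
[84, 52, 113, 180, 177, 167, 137, 37, 45, 8, 93, 97, 100, 100, 101, 103, 104, 106, 110, 59, 105, 48, 68, 62, 54, 50, 47, 47, 46, 73, 102, 67, 46, 98, 27, 27]
```

```bash
python3 -m inch '[[0,0,-10,0],[0,0,-25,0],[0,0,-42,0],[0,0,-60,0],[-30,-32,-75,0],[-60,-65,-90,0],[-90,-97,-100,0],[-120,-130,-100,0],[-154,-162,-100,0],[-154,-162,-100,0]]'
python3 - <<'E'
from h import *
im=arm.camera("top");a=np.arange(-48.4,311,10)
print([int(x) for x in ring("top",.047,.053,a,im)])
for b in blobs():print(*b)
cv2.imwrite("pics/fin.png",cv2.resize(im[130:290,140:340,::-1],None,fx=3.7,fy=3.7,interpolation=cv2.INTER_CUBIC))
E
```

```text
time: 18.1
tool_pos: [0.3792, -0.4392, 0.1323]
tool_rot: [1.818, 2.561, -0.003]
force: [0.9, 0.6, -0.1]
finger_gap: 0.0009
finger_force: 0.0
[87, 87, 85, 203, 97, 86, 87, 86, 85, 56, 63, 84, 84, 85, 84, 53, 50, 84, 83, 82, 80, 58, 81, 81, 80, 83, 53, 58, 81, 82, 81, 81, 55, 56, 82, 84]
[ 0.6212 -0.1981] 4
[ 0.6161 -0.2555] 20
[ 0.5927 -0.2485] 15
[ 0.5844 -0.3082] 4
[ 0.5015 -0.1584] 5
[ 0.465  -0.2687] 5
```

View pics/fin.png

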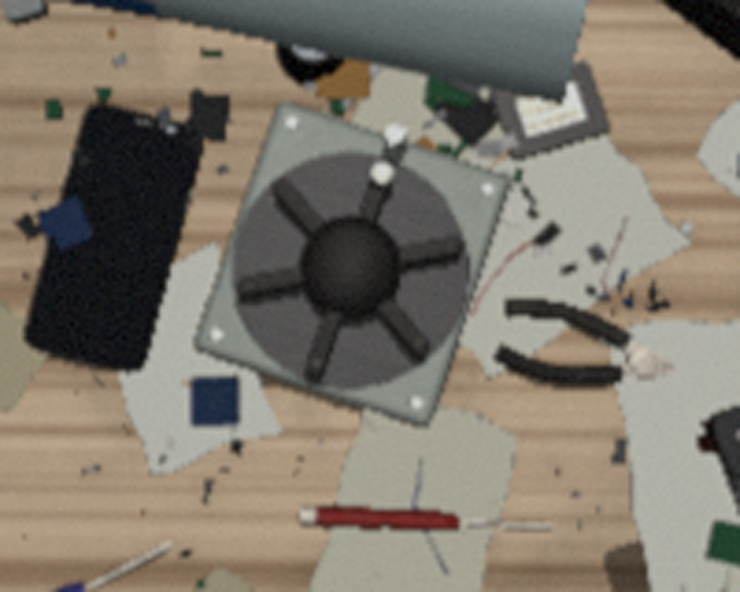

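The stud lobe (381,172) lies at the pointer (395,133). The housing screws are unmoved to within 1 mm, and the bystanders are where they were. Handing in.

```bash
python3 -c "
from station import arm
print(arm.finish_job())"
```

```text
the job is handed in; nothing more can be done
None
```

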